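# Snap the cap chuck onto the torque tester's square drive

## Task

Set up the torque tester for the next bottle caps: put the narrower of the two cap chucks on the tester's upright square drive, feeling for the angle at which its square hole drops over the drive, and press it down until the spring balls click and the chuck sits fully home on the shoulder. Let go of it there, and leave the wider chuck, the flask, the beaker and the white bottle standing undisturbed.

Things in the scene. Friction and masses are not known exactly. Their poses are not given: they have to be found in the camera images.
- small_chuck_center (a point): the narrower cap chuck, bare aluminium, loose, about 0.2 kg, upright on the worktop with its hole down; this point is on its axis half-way up, 31 mm above its underside; z up its axis. 62 mm tall: a hub of 36 mm diameter from 0 to 29 mm, a solid round grip collar of 46 mm diameter from 29 to 49 mm, then an open cup of 43 mm diameter
- small_chuck_hole (a point): centre of the narrower chuck's underside, the mouth of its square hole, 17.6 mm wide and 28.5 mm deep (mouth flared to 21.6 mm over the lowest 3 mm; inner groove for the balls 7.5 to 14.5 mm up). The hole's faces look along this frame's x and y; four short dark lines on the hub mark the middles of the faces
- drive_seat (a point): centre of the top of the torque tester's round steel shoulder (40 mm diameter), 64 mm above the worktop, where the chuck's underside comes to rest; z up, x and y as the tester's housing (grey, 150 x 130 x 46 mm, fixed; display on its -x face). Seated chuck: underside on this point
- drive_top (a point): centre of the top of the square drive, 26 mm above the shoulder; axes of the housing. Drive 16 mm wide, top bevelled over 2.5 mm to 12.4 mm. Its angle is not reported: anywhere within 45 degrees of the housing's axes, and it does not turn. If the squares differ by more than about 5 degrees, the chuck stays up, underside 20 to 25 mm above the shoulder (lower when nearer); if they agree it slides freely to 14 mm, onto the balls
- detent_ball (a joint): one of two like sprung steel balls in opposite faces of the drive, 11 mm above the shoulder: 0 when fully out (2.5 mm proud), up to about 0.0017 m while the hole's wall presses it in, back to 0 when it clicks into the groove of the seated chuck. Pushing the chuck past it takes about 10 to 20 N; the chuck's own weight is not enough
- large_chuck_center (a point): the wider cap chuck, same shape, height and material but with a collar of 64 mm diameter; loose, standing upright; centre, 31 mm above its underside. To be left alone. (Tall fixed glassware stands on the left of the worktop, beyond the two chucks)
- conical_7_mid (a point): small glass conical flask, 64 mm diameter, 114 mm tall, loose; point on its axis half-way up. To be left alone
- beaker_100_mid (a point): small glass beaker, about 60 mm diameter, 69 mm tall, loose; point on its axis half-way up. To be left alone
- pe_bottle_mid (a point): plain white plastic bottle, 52 mm diameter, 100 mm tall, loose; point on its axis half-way up. To be left alone
Not all that is in view belongs to the job. Leave any green or purple look-alike of the part that bears small_chuck_center alone.

How it is judged:
At the end, for the whole second after the job is handed in: The narrower chuck stands upright (within 3.5 degrees) over the square drive, centred within 3 mm, its underside within 1.6 mm of the shoulder, the spring ball back out (within 0.7 mm) in the chuck's groove, and the chuck at rest (horizontal distance between small_chuck_center and drive_seat below 0.003 m and z of small_chuck_center in the frame of drive_seat between 0.028 and 0.0326 m and angle between small_chuck_center's own z axis and vertical below 0.06 rad and value of joint detent_ball below 0.0007 m and linear speed of small_chuck below 0.02 m/s); the robot touches nothing.
It fails at once if the wider chuck is moved more than 30 mm or tipped over (distance of large_chuck_center from where it was at the start of the episode above 0.03 m or angle between large_chuck_center's own z axis and vertical above 0.5 rad).
It fails at once if the flask is moved more than 30 mm or tipped over (distance of conical_7_mid from where it was at the start of the episode above 0.03 m or angle between conical_7_mid's own z axis and vertical above 0.5 rad).
It fails at once if the beaker is moved more than 30 mm or tipped over (distance of beaker_100_mid from where it was at the start of the episode above 0.03 m or angle between beaker_100_mid's own z axis and vertical above 0.5 rad).
It fails at once if the white bottle is moved more than 30 mm or tipped over (distance of pe_bottle_mid from where it was at the start of the episode above 0.03 m or angle between pe_bottle_mid's own z axis and vertical above 0.5 rad).
It also fails if it takes over 54 s, if anything falls off the work surface, if the arm or the gripper's body presses on something with over 40 N, if the wrist force passes 120 N, or if a joint passes its speed limit or range.

## Robot

A 6-joint arm with a two-finger parallel gripper is mounted at the origin on a cart in front of the work surface, level with it; the furniture and walls round the work are solid. World frame = base frame: x ahead of the robot, y to its left, z up, the work surface at z = 0. Lengths are in m, angles in rad, forces in N, time in s.
With the tool pointing down it reaches from about 0.375 to 0.9 m from the base axis. Payload 3.1 kg.
Tool frame: the origin (TCP) lies on the centre line of the jaws, within the pads' length; the fingertips stand 17 mm ahead of it and the grasp point (between the pads) lies 2 mm behind it; y points along the fingers, z is the direction in which the jaws open and shut, and the axes are right-handed (so a half turn about y gives the same grasp; the last joint's range is limited). The gripper opens to 85 mm and grips with 20 to 120 N. Pads are 22 mm wide; open, the fingers measure 114 mm over their backs; the gripper's body (76 mm by 85 mm) begins 54 mm behind the grasp point. The pads swing forward as they close: fully open they stand 13 mm farther back than shut.
Start: joints at [-1.44, 0.527, 1.433, -0, 1.181, -0.178], TCP at [0.191, -0.595, 0.248] pointing down, gripper open.
Joint ranges: [-3.08, 3.08], [-0.75, 2.2], [0.22, 2.44], [-1.43, 4.57], [0, 2.65], [-2.85, 2.85]. Speed limits (rad/s): [2.79, 2.79, 3.14, 3.14, 3.14, 3.14].

## Interface

Orientations are given as a unit quaternion [x, y, z, w].
In Python, from station import manip gives the robot as it stands.
- The arm moves only by the shell command python3 -m handwheel 'ROWS' [FORCE]. ROWS is JSON, one flat list of numbers, 7 for each row, row after row: the shift along the tool's x, y, z in cm, then the turn, a rotation vector about the tool's x, y, z in rad, then the finger opening in cm, from 0 to 8.54. A call has 1 to 10 rows; each row is the pose to reach, as a shift and turn from the pose commanded when the call began, along the tool's axes at that moment; what a row does not reach only later rows make up. A row lasts 1/12 s, in which the tool goes at most 41.7 mm and 7.16 degrees, less where a joint would pass 70% of its speed; a pose out of reach is approached as far as the arm can. A call with a gripper value outside its range is refused whole. The fingers move at their own pace and stop on an object; FORCE is the grip in N (left out, the last holds). Time passes only in rows, so rows that repeat a pose let the fingers close. It gives the time, the measured TCP pose, the force and the opening at its end, in the units of the state.
- manip.sense(): the state, without advancing time (a new reading comes with each control period).
- manip.snapshot(name): name is "scene" or "side" or "wrist"; returns a dict with "frame" (400x640x3 uint8, red, green, blue), "depth" (400x640 float32, m along the optical axis (not along the pixel's ray), 0 where there is no reading), "camera_matrix" (3x3 intrinsics, pixels), "k1" (the pictures are not rectified: a ray, as slopes to the right and down, at radius r is drawn at 1 + k1 r^2 times it, then the intrinsics apply), "rvec" (rotation vector, rad) and "tvec" (3), from world to camera coordinates, as OpenCV has them. Camera axes: x right, y down, z forward; pixel columns grow to the right and rows downward; lengths in m; the calibration is good to about 2 mm. A picture is of the moment at which its call begins.
- manip.sign_off(): hands the job in, once; it reports no verdict.
The state is a dict: "t": time; "q": joint angles; "qd": joint speeds; "tau": joint torques, N m; "tcp_pos": TCP position; "tool_rot": TCP orientation; "force": force on the tool from outside, world axes, zero at the start; "ft_torque": the same for the moment, N m; "finger_gap": opening from 0.0 (shut) to 1.0 (fully open).
Only numpy, scipy, OpenCV 4.12 (cv2) and the standard library are available. Lean on these libraries where they do the work, as an engineer would, in place of code of your own. Each camera call takes 0.05 s, during which the arm holds its last target.

## Working session

There is one attempt and no reset: what is moved stays moved. The work goes in short steps, Python scripts to look and compute and a shell command to move; the robot and the scene stay as the last step left them, time stands still between calls to the robot, and variables do not carry over. Pictures are saved under pics/ and viewed, and the job is handed in when it is done.

```bash
ls; mkdir -p pics; cat > h.py <<'E'
import numpy as np, cv2
from station import manip
from scipy.spatial.transform import Rotation as R
def cam(s):
    Rm=R.from_rotvec(np.ravel(s["rvec"])).as_matrix(); return Rm,np.ravel(s["tvec"])
def ray(s,u,v):
    K=np.array(s["camera_matrix"]); x=(u-K[0,2])/K[0,0]; y=(v-K[1,2])/K[1,1]
    p=cv2.undistortPoints(np.array([[[u,v]]],float),K,np.array([s["k1"],0,0,0.]))[0,0]
    Rm,t=cam(s); return -Rm.T@t, Rm.T@np.array([p[0],p[1],1.])
def onplane(s,u,v,z):
    o,d=ray(s,u,v); return o+d*(z-o[2])/d[2]
def dpt(s,u,v):
    o,d=ray(s,u,v); return o+d*float(s["depth"][int(v),int(u)])
def proj(s,P):
    P=np.atleast_2d(np.array(P,float))
    return cv2.projectPoints(P,np.ravel(s["rvec"]).astype(float),np.ravel(s["tvec"]).astype(float),np.array(s["camera_matrix"],float),np.array([s["k1"],0,0,0.]))[0][:,0]
def save(s,name): cv2.imwrite("pics/"+name,cv2.cvtColor(s["frame"],cv2.COLOR_RGB2BGR))
E
python3 - <<'E'
from h import *
import pickle
d={}
for n in ["scene","side","wrist"]:
    s=manip.snapshot(n); save(s,n+"0.png"); d[n]=s; print(n,cam(s)[0].T@-cam(s)[1],s["k1"],s["camera_matrix"])
pickle.dump(d,open("s0.pkl","wb"))
print(manip.sense())
E
```

```text
pics
scene [-0.28047822 -0.80595718  0.62254494] -0.06325541127053966 [[443.89759531   0.         317.03085837]
 [  0.         443.89759531 206.9582699 ]
 [  0.           0.           1.        ]]
side [ 0.56010059 -0.97554401  0.72479512] -0.16268216781509062 [[512.6031379    0.         320.53130105]
 [  0.         512.6031379  205.75892805]
 [  0.           0.           1.        ]]
wrist [ 0.26457635 -0.57107651  0.37240569] 0.0019465931281331956 [[277.96948339   0.         315.94682824]
 [  0.         277.96948339 196.4714098 ]
 [  0.           0.           1.        ]]
{'t': 0.15, 'q': array([-1.43950502e+00,  5.28274138e-01,  1.43364079e+00,  1.52822317e-05,
        1.18139160e+00, -1.78481740e-01]), 'qd': array([-0.00016217, -0.002214  , -0.00322707,  0.00124863,  0.00157858,
        0.00027957]), 'tau': array([ 5.16516939e-04, -4.42745662e+01, -1.78276473e+01, -2.81009907e-04,
        5.64572038e-03,  3.37009887e-06]), 'tcp_pos': array([ 0.19049826, -0.59469997,  0.24753473]), 'tool_rot': array([-0.10906258,  0.69924775, -0.69803644,  0.10910116]), 'force': array([-0.20499472, -0.0746171 ,  0.13161743]), 'ft_torque': array([ 0.00273422, -0.00615718,  0.02853194]), 'finger_gap': 0.9988121788138891}
```

View pics/scene0.png

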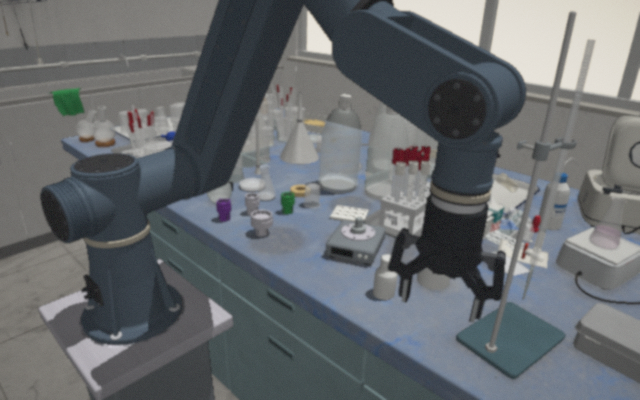

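View pics/side0.png

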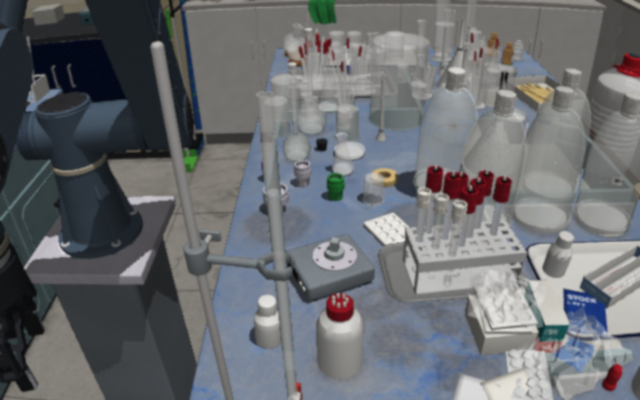

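View pics/wrist0.png

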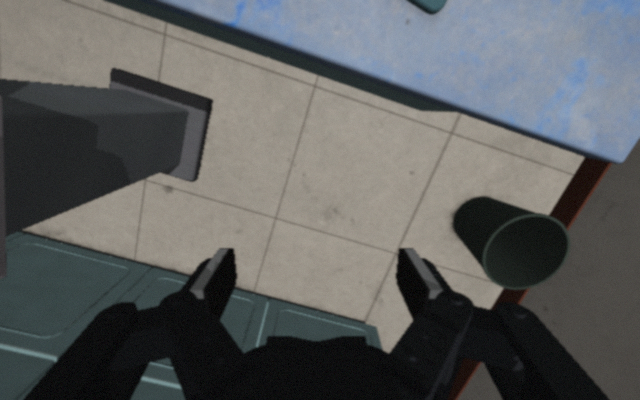

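The tester is at about (330,262) in side and (358,240) in scene. The two metal chucks are near (275,198) and (302,173) in side, and (262,222) and (252,204) in scene. I'll zoom in.

```bash
python3 - <<'E'
from h import *
import pickle
d=pickle.load(open("s0.pkl","rb"))
a=cv2.resize(d["scene"]["frame"][170:280,190:410],None,fx=3.6,fy=3.6,interpolation=2)
cv2.imwrite("pics/sc_z.png",a[:,:,::-1])
a=cv2.resize(d["side"]["frame"][130:310,230:410],None,fx=3.3,fy=3.3,interpolation=2)
cv2.imwrite("pics/si_z.png",a[:,:,::-1])
for n,u,v in [("side",302,165),("side",275,187),("side",333,245),("side",337,255),("scene",252,197),("scene",262,215),("scene",358,232),("scene",224,212),("scene",288,205),("side",336,186)]:
    s=d[n]; print(n,u,v,dpt(s,u,v).round(3))
E
```

```text
side 302 165 [0.493 0.216 0.05 ]
side 275 187 [ 0.518 -0.629  0.509]
side 333 245 [ 0.569 -0.171  0.084]
side 337 255 [ 0.577 -0.18   0.066]
scene 252 197 [0.481 0.186 0.062]
scene 262 215 [0.44  0.09  0.049]
scene 358 232 [ 0.553 -0.172  0.056]
scene 224 212 [0.391 0.209 0.032]
scene 288 205 [0.562 0.112 0.034]
side 336 186 [0.581 0.109 0.048]
```

View pics/sc_z.png

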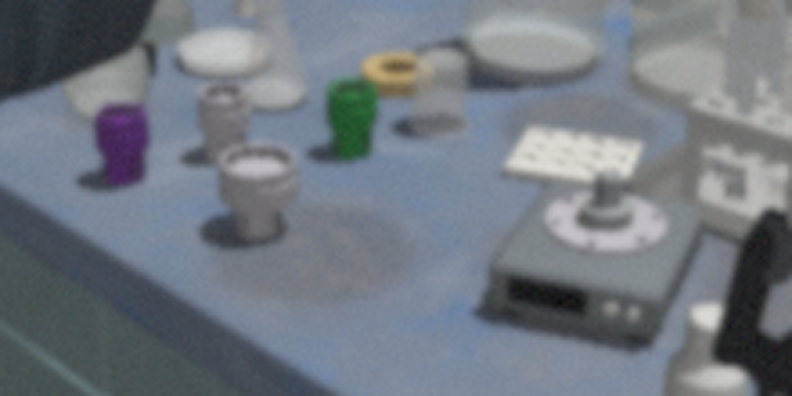

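View pics/si_z.png

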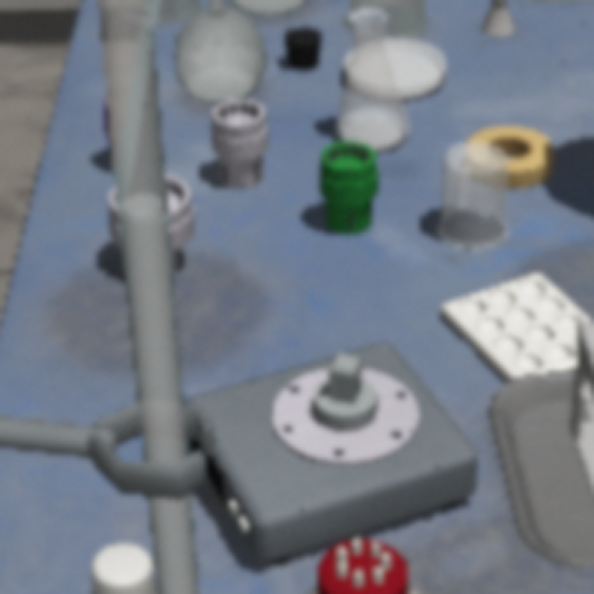

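```bash
python3 - <<'E'
from h import *
import pickle
d=pickle.load(open("s0.pkl","rb"))
s=d["scene"]
for n,u,v,z in [("scene",490,347,0.0),("side",225,395,0),("side",290,380,0),("scene",385,290,0.04),("scene",382,257,.1),("side",265,300,0.1),("side",340,310,.15)]:
    print(n,u,v,onplane(d[n],u,v,z).round(3),dpt(d[n],u,v).round(3))
# height map from both cams
pts=[]
for n in ["scene","side"]:
    s=d[n]; dep=s["depth"]; K=np.array(s["camera_matrix"]); vv,uu=np.mgrid[0:400,0:640]
    p=cv2.undistortPoints(np.stack([uu.ravel(),vv.ravel()],1).astype(float)[:,None],K,np.array([s["k1"],0,0,0.]))[:,0]
    z=dep.ravel(); c=np.c_[p*z[:,None],z][z>0]; Rm,t=cam(s); pts.append((c-t)@Rm)
P=np.vstack(pts)
m=(P[:,0]>.1)&(P[:,0]<1.0)&(P[:,1]>-.75)&(P[:,1]<.55)&(P[:,2]<.9)
P=P[m]; H=np.full((18,26),-1.)
i=((P[:,0]-.1)/.05).astype(int); j=((P[:,1]+.75)/.05).astype(int)
np.maximum.at(H,(i,j),P[:,2])
print("     "+" ".join("%3d"%round((-.725+.05*k)*100) for k in range(26)))
for k in range(18): print("%.3f"%(.125+.05*k)," ".join("%3d"%round(h*100) for h in H[k]))
E
```

```text
scene 490 347 [ 0.454 -0.601  0.   ] [ 0.43  -0.608  0.02 ]
side 225 395 [ 0.383 -0.465  0.   ] [ 0.434 -0.612  0.209]
side 290 380 [ 0.49  -0.434  0.   ] [ 0.515 -0.627  0.259]
scene 385 290 [ 0.412 -0.366  0.04 ] [ 0.429 -0.355  0.025]
scene 382 257 [ 0.437 -0.333  0.1  ] [ 0.439 -0.332  0.099]
side 265 300 [ 0.449 -0.34   0.1  ] [ 0.448 -0.338  0.098]
side 340 310 [ 0.576 -0.415  0.15 ] [ 0.576 -0.416  0.151]
     -72 -68 -62 -57 -52 -48 -42 -37 -32 -27 -22 -17 -12  -7  -2   3   8  13  18  23  28  33  38  43  48  52
0.125 -100 -100  57  59  61  62  62  62 -100 -100 -100   0   0   0  33  33   0   1   0 -100 -100 -100 -100 -100 -100 -100
0.175 -100  35  56  56  61  62 -100 -100 -100 -100  62  62  62  58  50  42  33   0  -1 -100 -100 -100 -100 -100 -100 -100
0.225 -100  35  57  58  60  62  64  63 -100 -100  62  61  47  38  29  22 -100 -100 -100 -100 -100 -100 -100 -100 -100 -100
0.275 -100 -100  53  52 -100 -100 -100 -100 -100 -100  62  58  56  56  51  43  34 -100 -100 -100 -100 -100 -100 -100 -100 -100
0.325 -100   0   0   0   0   0   0   0   0   0   0   0   0   0   0   1   0   0   
[... 766 characters left out ...]
7   2   2   1   2   2   2  10   0
0.725   0   0   0   0   0   0   0   0   0   2   9  21  23   2   1   2   0   3   2   2   2   0   1  21  21  27
0.775   1   2   0   0   0   1   2   9   0   2  21  24  24   2   1   0   0  25  24  13   0   0   0   0   0  27
0.825   8   8   6   0   0   1   1  11  12  11  21  24  23   1   1  10  24  33  33  22   0   0   0   0   0  27
0.875  10  14   8   8   0   2   9  12  12  12   9  23  23  20  28  28  25  33  33 -100   0   0   0   0   3  27
0.925  15  21  12   0   1   4   9  12  11  11   9  22  23  24  33  33  26  27  28 -100 -100   0   0   9  13  12
0.975   8  20   8   0   1   5   6   8   9   8   9   3   3  23  32  33 -100   0   0 -100 -100 -100   0  10  28  11
```

```bash
python3 - <<'E'
from h import *
s=manip.snapshot("wrist"); st=manip.sense()
Rt=R.from_quat(st["tool_rot"]).as_matrix(); print(Rt.round(3)); Rm,t=cam(s); print("cam rows",Rm.round(3)); 
print("cam in tool",(Rt.T@(-Rm.T@t-st["tcp_pos"])).round(4)); print("camR in tool", (Rt.T@Rm.T).round(3))
for tgt in [(0.42,-.15,.27),(.48,.10,.27)]: print((Rt.T@(np.array(tgt)-st["tcp_pos"])*100).round(1))
E
```

```text
[[-0.952 -0.     0.305]
 [-0.305  0.001 -0.952]
 [-0.    -1.    -0.001]]
cam rows [[ 0.305 -0.952 -0.002]
 [-0.906 -0.291  0.308]
 [-0.294 -0.092 -0.951]]
cam in tool [-0.0778 -0.1248 -0.0002]
camR in tool [[-0.     0.951  0.309]
 [ 0.001 -0.309  0.951]
 [ 1.     0.001 -0.001]]
[-35.4  -2.2 -35.4]
[-48.8  -2.1 -57.4]
```

```bash
python3 -m handwheel '[-2.8,-0.3,-2.8,0,0,0,8.5,-5.6,-0.6,-5.6,0,0,0,8.5,-8.4,-1,-8.4,0,0,0,8.5,-11.2,-1.3,-11.2,0,0,0,8.5,-14,-1.6,-14,0,0,0,8.5,-16.8,-2,-16.8,0,0,0,8.5,-19.6,-2,-19.6,0,0,0,8.5,-22.4,-2,-22.4,0,0,0,8.5,-25.2,-2,-25.2,0,0,0,8.5,-28,-2,-28,0,0,0,8.5]'
```

```text
t: 1.03
tcp_pos: [0.3723, -0.2414, 0.2684]
tool_rot: [0.109, -0.699, 0.699, -0.109]
force: [0.4, -0.8, -0.9]
finger_gap: 1.001
```

```bash
python3 -m handwheel '[-4,0,-1,0,0,0,8.5,-8,0,-2,0,0,0,8.5,-12,0,-3,0,0,0,8.5,-16,0,-4,0,0,0,8.5,-16,0,-4,0,0,0,8.5]'; python3 - <<'E'
from h import *
import pickle
s=manip.snapshot("wrist"); save(s,"w1.png"); pickle.dump(s,open("w1.pkl","wb"))
E
```

```text
t: 1.45
tcp_pos: [0.5178, -0.1529, 0.2686]
tool_rot: [0.109, -0.698, 0.699, -0.113]
force: [0.2, -1.5, 0.3]
finger_gap: 0.996
```

View pics/w1.png

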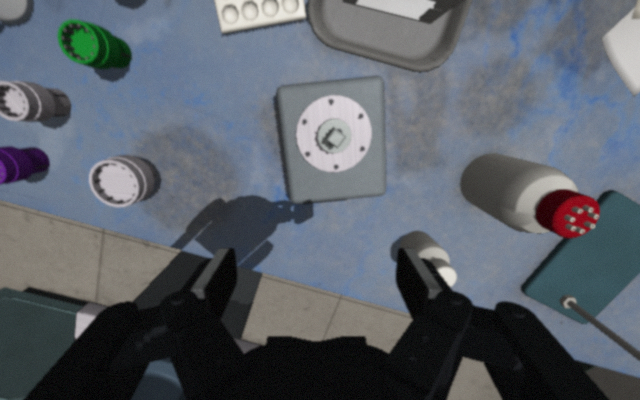

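```bash
python3 - <<'E'
from h import *
import pickle
s=pickle.load(open("w1.pkl","rb"))
a=cv2.resize(s["frame"][70:210,270:395],None,fx=4.2,fy=4.2,interpolation=2); cv2.imwrite("pics/w1z.png",a[:,:,::-1])
a=cv2.resize(s["frame"][95:175,295:375],None,fx=7.5,fy=7.5,interpolation=2); cv2.imwrite("pics/w1zz.png",a[:,:,::-1])
E
```

```text
(no output)
```

View pics/w1zz.png

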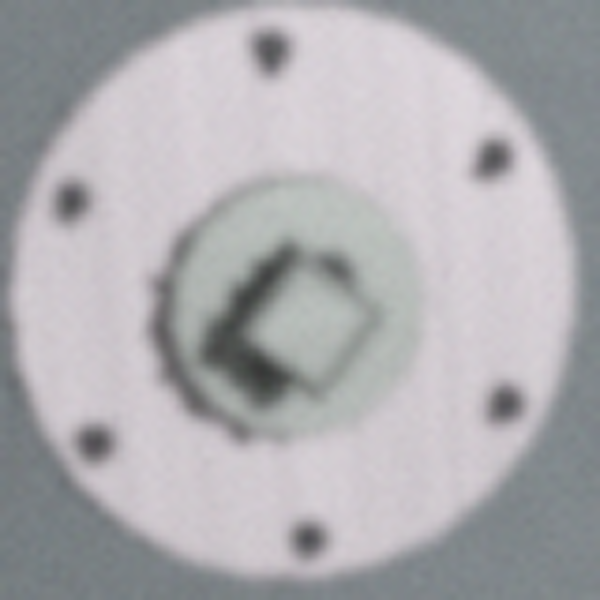

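```bash
python3 -m handwheel '[-1,0,-4,0,0,0,8.5,-2,0,-8,0,0,0,8.5,-4,0,-12,0,0,0,8.5,-5.5,0,-16,0,0,0,8.5,-7,0,-20,0,0,0,8.5,-9,0,-24,0,0,0,8.5,-11,0,-27,0,0,0,8.5,-11,0,-27,0,0,0,8.5]'; python3 - <<'E'
from h import *
import pickle
s=manip.snapshot("wrist"); save(s,"w2.png"); pickle.dump(s,open("w2.pkl","wb"))
E
```

```text
t: 2.17
tcp_pos: [0.5347, 0.1393, 0.2685]
tool_rot: [-0.11, 0.699, -0.697, 0.111]
force: [0.6, -0.3, 1.3]
finger_gap: 0.994
```

View pics/w2.png

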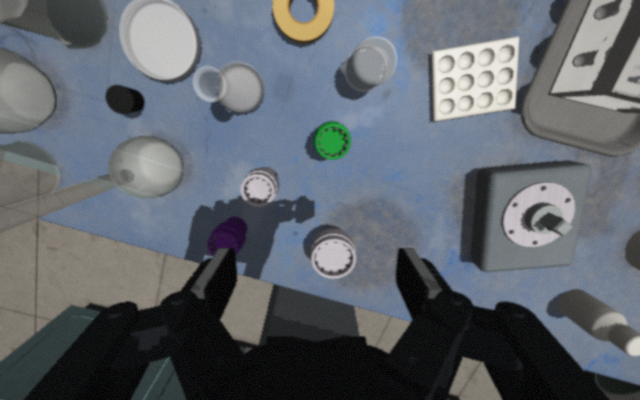

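```bash
python3 - <<'E'
from h import *
import pickle
s=pickle.load(open("w1.pkl","rb")); s2=pickle.load(open("w2.pkl","rb"));d=pickle.load(open("s0.pkl","rb"))
a=cv2.resize(s["frame"][70:130,0:90],None,fx=6,fy=6,interpolation=2)
b=cv2.resize(s2["frame"][155:215,220:310],None,fx=6,fy=6,interpolation=2)
c=cv2.resize(d["side"]["frame"][150:200,280:340],None,fx=7,fy=7,interpolation=2)
e=cv2.resize(d["scene"]["frame"][185:225,230:280],None,fx=7.5,fy=7.5,interpolation=2)
im=np.zeros((720,1080,3),np.uint8)
im[:360,:540]=a; im[:360,540:1080]=b; im[360:710,:420]=c; im[360:660,540:915]=e
cv2.imwrite("pics/mz.png",cv2.resize(im,(800,533))[:,:,::-1])
# drive
c=np.array([(308,250),(382,320),(318,397),(245,322)])/7.5+np.array([295,95])-.5
P=np.array([onplane(s,u,v,.09) for u,v in c]); print(P.round(4),P.mean(0).round(4))
for k in range(4):
    e=P[(k+1)%4]-P[k]; print(np.hypot(*e[:2]).round(4),np.degrees(np.arctan2(e[1],e[0])).round(1))
sc=np.array([297,306])/7.5+[295,95]-.5; print("shoulder",onplane(s,*sc,.064).round(4))
pl=np.array([295,290])/7.5+[295,95]-.5; print("plate",onplane(s,*pl,.047).round(4))
E
```

```text
[[ 0.5784 -0.1551  0.09  ]
 [ 0.5725 -0.1684  0.09  ]
 [ 0.5593 -0.1633  0.09  ]
 [ 0.5662 -0.1498  0.09  ]] [ 0.5691 -0.1592  0.09  ]
0.0146 -114.0
0.0141 159.0
0.0151 63.2
0.0134 -23.2
shoulder [ 0.5689 -0.1585  0.064 ]
plate [ 0.57   -0.1589  0.047 ]
```

View pics/mz.png

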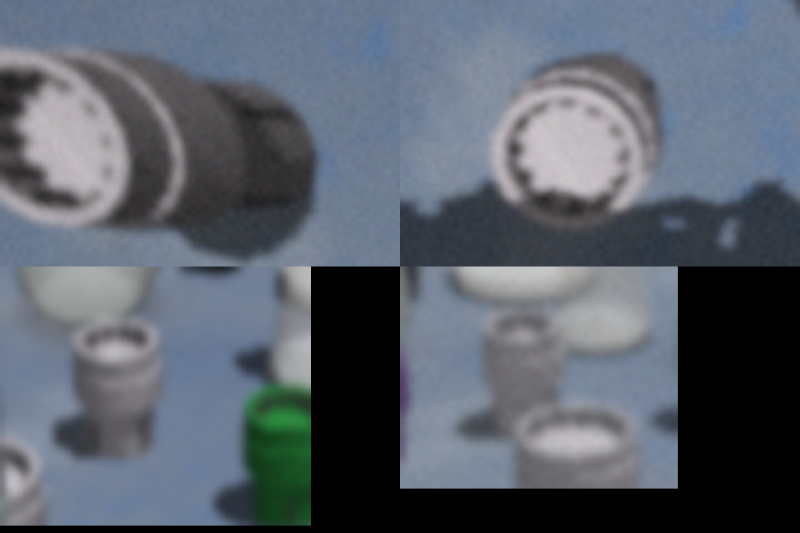

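```bash
cat >> h.py <<'E'
def tri(obs):
    A=np.zeros((3,3));b=np.zeros(3)
    for s,u,v in obs:
        o,d=ray(s,u,v); d=d/np.linalg.norm(d); M=np.eye(3)-np.outer(d,d); A+=M;b+=M@o
    p=np.linalg.solve(A,b); return p,[ (proj(s,p)[0]-[u,v]).round(1) for s,u,v in obs]
E
python3 - <<'E'
from h import *
import pickle
s=pickle.load(open("w1.pkl","rb")); s2=pickle.load(open("w2.pkl","rb"));d=pickle.load(open("s0.pkl","rb"))
print(tri([(s,13.5,100.5),(s2,257.8,188.3)]))
print(tri([(s,13.5,100.5),(s2,257.8,188.3),(d["side"],302.5,164.3)]))
print(onplane(s2,257.8,188.3,.062), onplane(d["side"],302.5,164.3,.062))
st=manip.sense(); Rt=R.from_quat(st["tool_rot"]).as_matrix()
print((Rt.T@(np.array([.495,-.02,.15])-st["tcp_pos"])*100).round(1))
E
```

```text
(array([0.49122359, 0.20382307, 0.05484056]), [array([ 0.2, -0.5]), array([-0.2,  0.4])])
(array([0.49327431, 0.20243277, 0.05863612]), [array([-2., -2.]), array([0.7, 0.1]), array([-0.7,  0.3])])
[0.49431987 0.20290867 0.062     ] [0.49538967 0.19811342 0.062     ]
[ 8.6 11.8 13.7]
```

```bash
python3 -m handwheel '[1.7,2.2,2.7,0,0,0,8.5,3.4,4.4,5.4,0,0,0,8.5,5.1,6.6,8.1,0,0,0,8.5,6.8,8.8,10.8,0,0,0,8.5,8.6,11.5,13.5,0,0,0,8.5,8.6,11.5,13.5,0,0,0,8.5]'; python3 - <<'E'
from h import *
import pickle
s=manip.snapshot("wrist"); save(s,"w3.png"); pickle.dump(s,open("w3.pkl","wb"))
u,v=proj(s,[.494,.202,.031])[0].astype(int); print(u,v)
x0=max(u-50,0);a=cv2.resize(s["frame"][max(v-45,0):v+45,x0:u+50],None,fx=6,fy=6,interpolation=2); cv2.imwrite("pics/w3z.png",a[:,:,::-1]); print(x0,max(v-45,0))
E
```

```text
t: 2.72
tcp_pos: [0.4888, -0.0257, 0.1497]
tool_rot: [-0.11, 0.7, -0.698, 0.103]
force: [-0.6, 0.5, -0.5]
finger_gap: 0.998
58 110
8 65
```

View pics/w3.png

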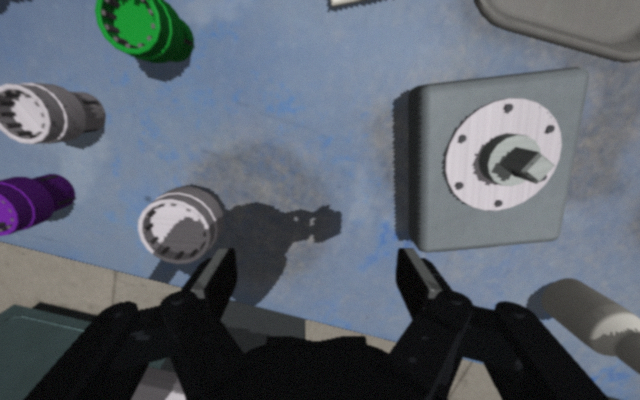

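View pics/w3z.png

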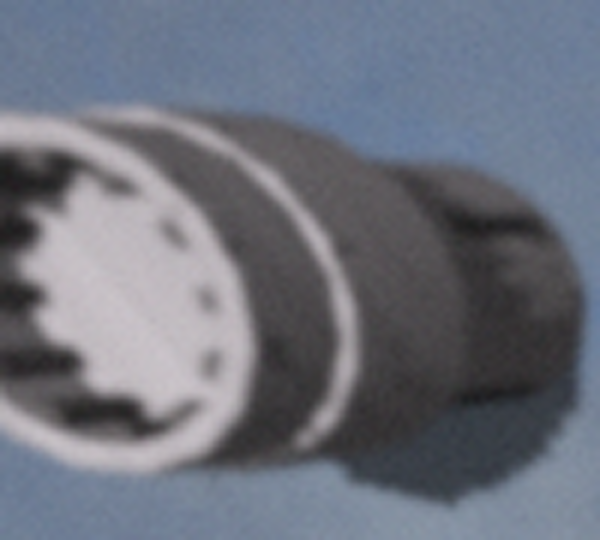

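```bash
python3 - <<'E'
from h import *
import pickle
s=pickle.load(open("w3.pkl","rb"))
for cx,cy in [(.494,.202),(.494,.199),(.492,.202)]:
  for zu,zv in [(470,212),(505,222),(545,230),(465,398),(500,393),(540,378)]:
    u,v=zu/6+8-.4,zv/6+65-.4
    o,d=ray(s,u,v); a=d[:2]@d[:2]; e=o[:2]-[cx,cy]; b=2*e@d[:2]; c=e@e-.018**2; D=b*b-4*a*c
    if D<0: print("miss",zu,zv, np.degrees(np.arctan2(*( (e+d[:2]*(-b/2/a))[::-1])))); continue
    l=(-b-D**.5)/2/a; P=o+l*d; print(zu,zv,P.round(4),np.degrees(np.arctan2(P[1]-cy,P[0]-cx)).round(1))
E
```

```text
470 212 [0.5069 0.1895 0.0194] -44.0
505 222 [0.5059 0.1885 0.0142] -48.7
545 230 [0.5049 0.1877 0.0072] -52.5
miss 465 398 -156.1549174304792
miss 500 393 -156.18858857080744
540 378 [0.4813 0.1893 0.0042] -134.9
470 212 [0.5076 0.1872 0.0224] -40.8
505 222 [0.5066 0.1861 0.0173] -45.6
545 230 [0.5057 0.1853 0.0106] -49.5
465 398 [0.4804 0.1872 0.0218] -139.2
500 393 [0.4806 0.1869 0.0155] -137.9
540 378 [0.4834 0.1845 0.0109] -126.3
470 212 [0.5064 0.1912 0.0171] -36.7
505 222 [0.5054 0.19   0.0121] -41.9
545 230 [0.5045 0.1891 0.0053] -45.9
465 398 [0.4796 0.1889 0.0195] -133.4
500 393 [0.4799 0.1887 0.013 ] -132.4
540 378 [0.4823 0.1868 0.0077] -122.4
```

```bash
python3 - <<'E'
from h import *
import pickle
s=pickle.load(open("w2.pkl","rb"))
for u,v in [(145,165),(120,165),(175,165),(182,165),(100,185),(60,195),(240,85),(210,80),(227,235),(370,62),(160,40),(333,140),(333,255),(125,100)]:
    print(u,v,dpt(s,u,v).round(3))
st=manip.sense(); print(st["q"].round(3)); Rt=R.from_quat(st["tool_rot"]).as_matrix()
for z in (.15,.041): print((Rt.T@(np.array([.4945,.202,z])-st["tcp_pos"])*100).round(2))
E
```

```text
145 165 [0.485 0.334 0.074]
120 165 [0.478 0.359 0.078]
175 165 [0.485 0.314 0.042]
182 165 [0.481 0.313 0.025]
100 185 [0.473 0.343 0.131]
60 195 [0.475 0.346 0.172]
240 85 [0.604 0.25  0.067]
210 80 [0.599 0.284 0.062]
227 235 [0.42  0.225 0.062]
370 62 [0.669 0.123 0.068]
160 40 [0.623 0.368 0.015]
333 140 [0.578 0.132 0.049]
333 255 [0.429 0.081 0.05 ]
125 100 [0.543 0.392 0.03 ]
[-2.770e-01  5.050e-01  1.853e+00 -1.000e-03  7.910e-01  9.920e-01]
[ -7.15   0.14 -21.45]
[ -7.22  11.04 -21.42]
```

```bash
python3 -m handwheel '[-1.2,0,-3.6,0,0,0,8.5,-2.4,0,-7.2,0,0,0,8.5,-3.6,0,-10.8,0,0,0,8.5,-4.8,0.5,-14.4,0,0,0,8.5,-6,1,-18,0,0,0,8.5,-7.2,2,-21.4,0,0,0,8.5,-7.2,2,-21.4,0,0,0,8.5]'; python3 - <<'E'
from h import *
import pickle
s=manip.snapshot("wrist"); save(s,"w4.png"); pickle.dump(s,open("w4.pkl","wb"))
s=manip.snapshot("side"); pickle.dump(s,open("d4.pkl","wb"))
E
```

```text
t: 3.35
tcp_pos: [0.4965, 0.2104, 0.1333]
tool_rot: [-0.111, 0.699, -0.698, 0.111]
force: [-0.1, -0.6, 0.7]
finger_gap: 0.997
```

View pics/w4.png

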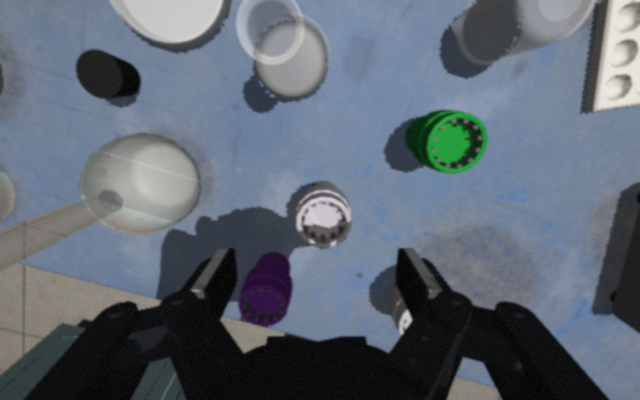

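```bash
python3 - <<'E'
from h import *
import pickle
s=pickle.load(open("w4.pkl","rb")); s2=pickle.load(open("w2.pkl","rb"))
f=s["frame"][180:260,280:370]; hsv=cv2.cvtColor(f,cv2.COLOR_RGB2HSV)
m=((hsv[...,2]>165)&(hsv[...,1]<40)).astype(np.uint8)*255
c,_=cv2.findContours(m,0,cv2.CHAIN_APPROX_NONE); c=max(c,key=cv2.contourArea); e=cv2.fitEllipse(cv2.convexHull(c)); print(e)
a=cv2.resize(f,None,fx=7,fy=7,interpolation=2); cv2.imwrite("pics/w4z.png",a[:,:,::-1])
st=manip.sense(); Rt=R.from_quat(st["tool_rot"]).as_matrix()
u,v=324,219
P=onplane(s,u,v,.062);print(P, tri([(s,u,v),(s2,257.8,188.3)])); 
for z in(.041,): print((Rt.T@(np.array([P[0],P[1],z])-st["tcp_pos"])*100).round(2))
E
```

```text
((42.504154205322266, 35.01735305786133), (34.330894470214844, 56.42898178100586), 78.38372039794922)
[0.49468472 0.2036997  0.062     ] (array([0.49341751, 0.20324476, 0.05902725]), [array([-0.1,  0.1]), array([ 0. , -0.1])])
[0.27 9.28 0.18]
```

View pics/w4z.png

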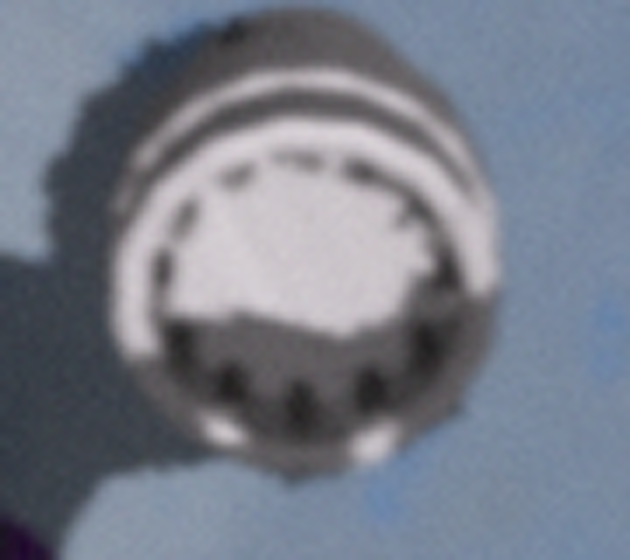

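```bash
python3 -m handwheel '[0.4,2,0.2,0,0,0,8.5,0.4,4.5,0.2,0,0,0,8.5,0.4,7,0.2,0,0,0,8.5,0.4,9,0.2,0,0,0,8.5,0.4,9.6,0.2,0,0,0,8.5,0.4,9.6,0.2,0,0,0,8.5,0.4,9.6,0.2,0,0,0,8.5]'; python3 - <<'E'
from h import *
import pickle
print(manip.sense()["force"].round(2), manip.sense()["tcp_pos"].round(4))
s=manip.snapshot("wrist"); save(s,"w5.png"); s=manip.snapshot("side"); save(s,"si5.png")
E
```

```text
t: 4.03
tcp_pos: [0.4945, 0.2012, 0.038]
tool_rot: [0.108, -0.699, 0.699, -0.109]
force: [0.1, 1.0, -0.0]
finger_gap: 0.992
[ 0.13  0.98 -0.  ] [0.4945 0.2012 0.038 ]
```

View pics/w5.png

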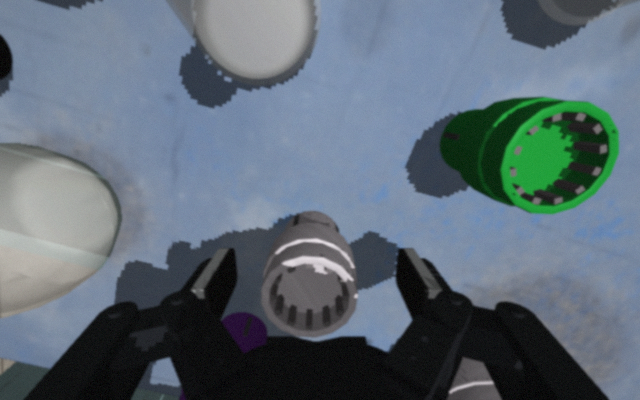

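View pics/si5.png

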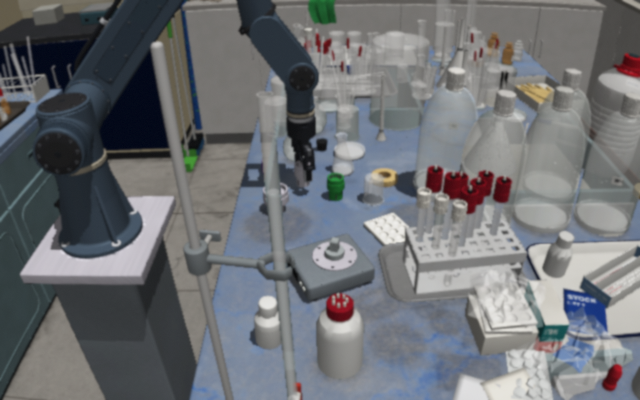

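```bash
python3 - <<'E'
from h import *
import pickle
s=manip.snapshot("wrist"); pickle.dump(s,open("w5.pkl","wb"))
a=cv2.resize(s["frame"][200:345,255:365],None,fx=4.1,fy=4.1,interpolation=2)
b=cv2.resize(s["frame"][200:250,280:350],None,fx=8,fy=8,interpolation=2)
im=np.zeros((600,780,3),np.uint8)
b=cv2.resize(s["frame"][205:245,285:350],None,fx=11,fy=11,interpolation=2); cv2.imwrite("pics/w5z.png",b[:,:,::-1])
cv2.imwrite("pics/w5zz.png",a[:,:,::-1])
for c in [(.4935,.2035,.062),(.4935,.2035,0)]: print(proj(s,c))
E
```

```text
[[311.52837226 296.2848379 ]]
[[312.9983867  234.23274406]]
```

View pics/w5z.png

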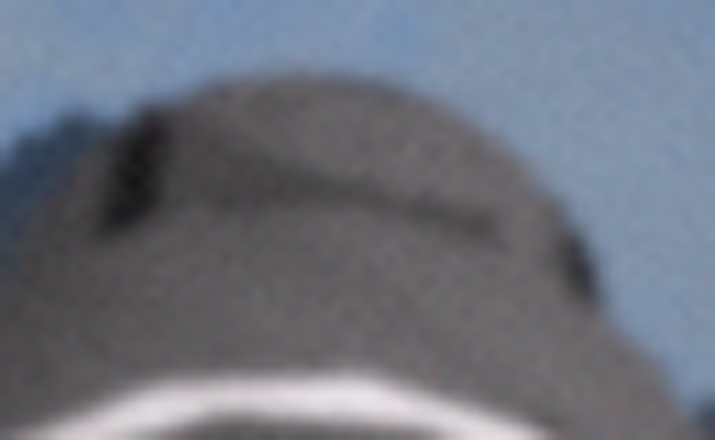

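View pics/w5zz.png

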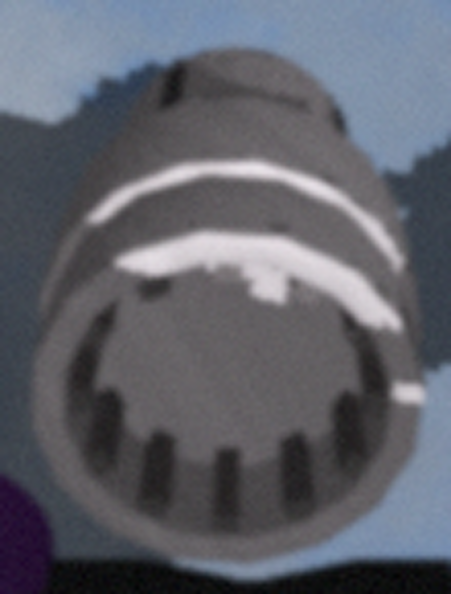

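```bash
python3 - <<'E'
from h import *
import pickle
s=pickle.load(open("w5.pkl","rb"))
print(onplane(s,310.7,296.5,.062))
for cx,cy in [(.4935,.204),(.4935,.202),(.492,.204)]:
  for zu,zv in [(150,125),(138,170),(120,220),(570,235),(585,270)]:
    u,v=zu/11+285-.45,zv/11+205-.45
    o,d=ray(s,u,v); a=d[:2]@d[:2]; e=o[:2]-[cx,cy]; b=2*e@d[:2]; c=e@e-.018**2; D=b*b-4*a*c
    if D<0: print("miss",zu,zv, np.degrees(np.arctan2(*( (e+d[:2]*(-b/2/a))[::-1])))); continue
    l=(-b-D**.5)/2/a; P=o+l*d; print(zu,zv,P.round(4),np.degrees(np.arctan2(P[1]-cy,P[0]-cx)).round(1))
E
```

```text
[0.4932841  0.20381015 0.062     ]
150 125 [0.5062 0.2168 0.0084] 45.1
138 170 [0.506  0.217  0.0145] 46.1
120 220 [0.5055 0.2174 0.0203] 48.1
570 235 [0.508  0.1933 0.0108] -36.6
585 270 [0.5072 0.1923 0.0132] -40.4
150 125 [0.5042 0.2165 0.0035] 53.5
138 170 [0.5039 0.2167 0.0095] 54.7
120 220 [0.5033 0.2171 0.0152] 57.1
570 235 [0.5097 0.1942 0.0153] -25.6
585 270 [0.5094 0.1935 0.0185] -28.2
150 125 [0.5049 0.2166 0.0052] 44.3
138 170 [0.5047 0.2168 0.0113] 45.3
120 220 [0.5042 0.2172 0.0173] 47.3
570 235 [0.5053 0.1919 0.0041] -42.4
585 270 [0.5041 0.1907 0.0055] -47.9
```

```bash
python3 -m handwheel '[0,0,0,0,0,0,5.0,0,0,0,0,0,0,4.0,0,0,0,0,0,0,4.0,0,0,0,0,0,0,4.0,0,0,0,0,0,0,4.0,0,0,0,0,0,0,4.0,0,0,0,0,0,0,4.0,0,0,0,0,0,0,4.0]' 70; python3 - <<'E'
from h import *
st=manip.sense(); print(st["tcp_pos"],st["force"].round(1),st["finger_gap"]*85.4)
s=manip.snapshot("wrist"); save(s,"w6.png")
E
```

```text
t: 4.85
tcp_pos: [0.4941, 0.2025, 0.0382]
tool_rot: [-0.109, 0.699, -0.699, 0.11]
force: [-1.3, -0.3, 5.7]
finger_gap: 0.518
[0.49409213 0.20245993 0.03824564] [-1.3 -0.3  5.7] 44.2795880751162
```

View pics/w6.png

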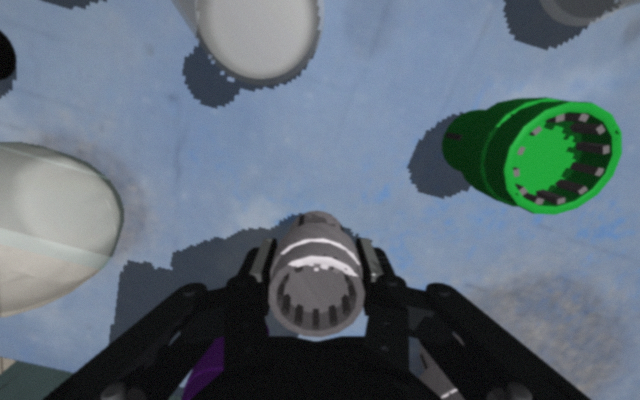

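```bash
python3 -m handwheel '[0,-1.5,0,0,0,0,4,0,-4,0,0,0,0,4,0,-7.5,0,0,0,0,4,0,-11.5,0,0,0,0,4,0,-15.5,0,0,0,0,4,0,-16,0,0,0,0,4]'; python3 - <<'E'
from h import *
import pickle
st=manip.sense(); Rt=R.from_quat(st["tool_rot"]).as_matrix(); print(st["tcp_pos"],st["force"].round(1),st["finger_gap"]*85.4)
s=manip.snapshot("wrist"); save(s,"w7.png"); pickle.dump(s,open("w7.pkl","wb"))
print((Rt.T@(np.array([.5695,-.159,st["tcp_pos"][2]])-st["tcp_pos"])*100).round(2))
a=cv2.resize(s["frame"][200:345,255:375],None,fx=4.1,fy=4.1,interpolation=2);cv2.imwrite("pics/w7z.png",a[:,:,::-1])
E
```

```text
t: 5.4
tcp_pos: [0.4975, 0.2032, 0.2038]
tool_rot: [-0.105, 0.699, -0.698, 0.114]
force: [0.8, -0.7, -1.1]
finger_gap: 0.517
[0.49749344 0.20319481 0.20375661] [ 0.8 -0.7 -1.1] 44.192350738929946
[4.210e+00 1.000e-02 3.669e+01]
```

View pics/w7z.png

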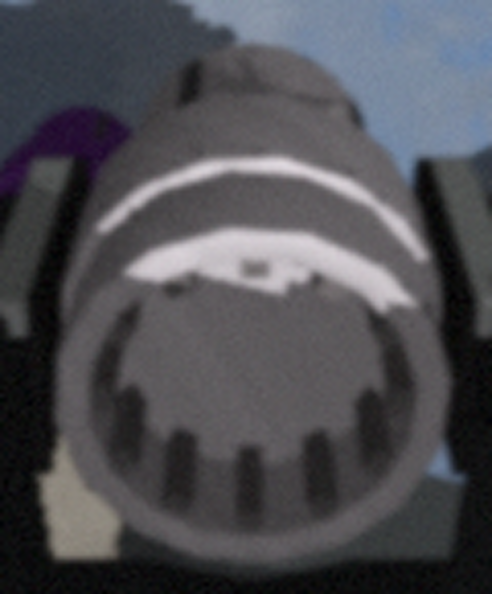

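```bash
python3 - <<'E'
from h import *
import pickle
s=pickle.load(open("w7.pkl","rb")); 
M=np.array([[-.0,.951,.309],[.001,-.309,.951],[1,.001,-.001]]) # cam->tool
o=np.array([-.0778,-.1248,-.0002])
K=np.array(s["camera_matrix"])
def tr(u,v):
    p=cv2.undistortPoints(np.array([[[u,v]]],float),K,np.array([s["k1"],0,0,0.]))[0,0]; return M@[p[0],p[1],1]
d=tr(316.7,296.4); h=-(.062-.038); C=o+d*(h-o[1])/d[1]; print("rim centre tool mm",C*1000)
cx,cz=C[0],C[2]
for zu,zv in [(195,65),(185,95),(335,95),(350,110)]:
    d=tr(zu/4.1+255-.4,zv/4.1+200-.4); a=d[0]**2+d[2]**2; e=np.array([o[0]-cx,o[2]-cz]); dd=d[[0,2]]; b=2*e@dd; c=e@e-.018**2; D=b*b-4*a*c
    if D<0: print("miss"); continue
    P=o+d*(-b-D**.5)/2/a; v=P[[0,2]]-[cx,cz]; print(zu,zv,(P*1000).round(1),"world ang", np.degrees(np.arctan2(v[1]*-.952+v[0]*-.305, v[0]*-.952+v[1]*.305)).round(1), "rel to -x tool", np.degrees(np.arctan2(v[1],-v[0])).round(1))
E
```

```text
rim centre tool mm [  0.30018797 -24.           0.04820834]
195 65 [-15.5  30.2  -8.6] world ang 46.6 rel to -x tool -28.8
185 95 [-14.9  20.4  -9.5] world ang 49.9 rel to -x tool -32.2
335 95 [-13.6  23.4  11.4] world ang -21.5 rel to -x tool 39.2
350 110 [-11.6  22.9  13.6] world ang -30.9 rel to -x tool 48.6
```

```bash
python3 -m handwheel '[0.4,0,3.7,0,0,0,4,0.8,0,7.4,0,0,0,4,1.3,0,11.1,0,-0.08,0,4,1.7,0,14.8,0,-0.16,0,4,2.1,0,18.5,0,-0.24,0,4,2.5,0,22.2,0,-0.32,0,4,2.9,0,25.9,0,-0.36,0,4,3.4,0,29.5,0,-0.36,0,4,3.4,0,29.5,0,-0.36,0,4,3.4,0,29.5,0,-0.36,0,4]'; python3 - <<'E'
from h import *
import pickle
st=manip.sense(); Rt=R.from_quat(st["tool_rot"]).as_matrix(); print(st["tcp_pos"],st["force"].round(1),st["finger_gap"]*85.4)
s=manip.snapshot("wrist"); save(s,"w8.png"); pickle.dump(s,open("w8.pkl","wb"))
u,v=proj(s,[.5693,-.159,.09])[0]; print(u,v)
u,v=int(u),int(v); a=cv2.resize(s["frame"][v-35:v+45,u-40:u+40],None,fx=7.5,fy=7.5,interpolation=2);cv2.imwrite("pics/w8z.png",a[:,:,::-1])
E
```

```text
t: 6.28
tcp_pos: [0.5507, -0.0909, 0.1953]
tool_rot: [-0.232, 0.669, -0.668, 0.23]
force: [0.5, 1.4, -1.3]
finger_gap: 0.516
[ 0.55068717 -0.09091269  0.19529251] [ 0.5  1.4 -1.3] 44.07796259925343
388.9585215527821 228.63288672744508
```

View pics/w8.png

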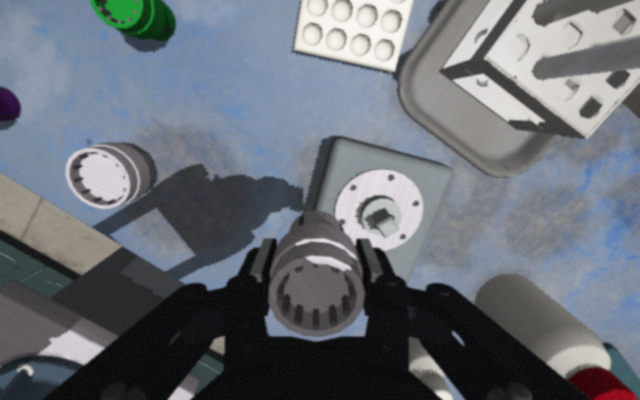

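View pics/w8z.png

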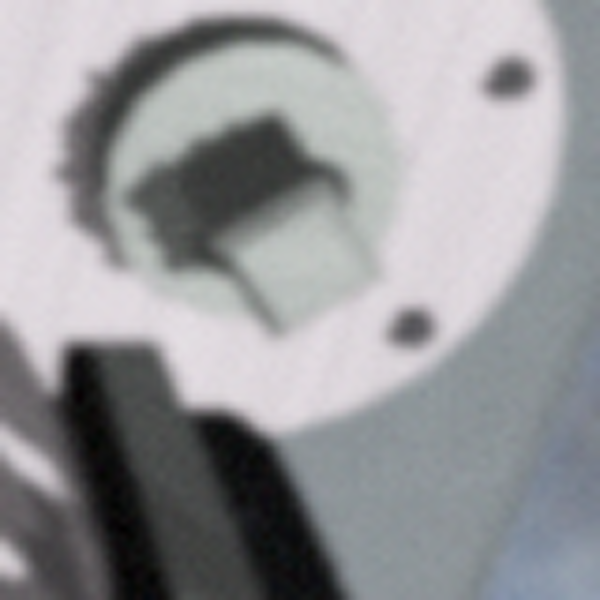

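```bash
python3 - <<'E'
from h import *
import pickle
s=pickle.load(open("w8.pkl","rb")); s1=pickle.load(open("w1.pkl","rb"))
o=np.array([388-40,228-35])-.45
c=np.array([(215,243),(322,185),(380,275),(280,332)])/7.5+o
P=np.array([onplane(s,u,v,.09) for u,v in c]); print(P.round(4),P.mean(0).round(4))
for k in range(4):
    e=P[(k+1)%4]-P[k]; print(np.hypot(*e[:2]).round(4),np.degrees(np.arctan2(e[1],e[0])).round(1))
m=c.mean(0); c1=(np.array([(308,250),(382,320),(318,397),(245,322)])/7.5+np.array([295,95])-.5).mean(0)
print(tri([(s,*m),(s1,*c1)]))
sh=np.array([252,172])/7.5+o; print("shoulder",onplane(s,*sh,.064).round(4))
st=manip.sense(); Rt=R.from_quat(st["tool_rot"]).as_matrix(); print(st["tcp_pos"])
print("jaw",np.degrees(np.arctan2(Rt[1,2],Rt[0,2])), "tilt",np.degrees(np.arccos(-Rt[2,1])))
for p in [(.569,-.1595)]: print((Rt.T@(np.array([p[0],p[1],st["tcp_pos"][2]])-st["tcp_pos"])*100).round(2))
E
```

```text
[[ 0.5649 -0.1475  0.09  ]
 [ 0.5783 -0.1525  0.09  ]
 [ 0.5741 -0.166   0.09  ]
 [ 0.561  -0.1616  0.09  ]] [ 0.5696 -0.1569  0.09  ]
0.0143 -20.2
0.0141 -107.6
0.0138 161.8
0.0146 74.6
(array([ 0.56867261, -0.15966492,  0.08441919]), [array([ 0.1, -0.1]), array([-0.1,  0.1])])
shoulder [ 0.5702 -0.1564  0.064 ]
[ 0.55005377 -0.08925681  0.19535663]
jaw -51.743604129135775 tilt 0.26161144968525296
[ 2.86 -0.02  6.69]
```

```bash
python3 -m handwheel '[1,0,2.2,0,0,0,4,1.9,0,4.4,0,0,0,4,2.75,0,6.6,0,0,0,4,2.75,2,6.6,0,0,0,4,2.75,4,6.6,0,0,0,4,2.75,5.5,6.6,0,0,0,4,2.75,5.8,6.6,0,0,0,4,2.75,5.8,6.6,0,0,0,4]'; python3 - <<'E'
from h import *
import pickle
st=manip.sense(); print(st["tcp_pos"],st["force"].round(1),st["finger_gap"]*85.4)
for n in ["wrist","side","scene"]:
    s=manip.snapshot(n); save(s,n[:2]+"9.png"); pickle.dump(s,open(n[:2]+"9.pkl","wb"))
s=manip.snapshot("side");u,v=proj(s,[.569,-.158,.1])[0].astype(int); a=cv2.resize(s["frame"][v-50:v+50,u-50:u+50],None,fx=6,fy=6,interpolation=2);cv2.imwrite("pics/si9z.png",a[:,:,::-1])
E
```

```text
t: 7.0
tcp_pos: [0.5693, -0.1556, 0.1374]
tool_rot: [-0.234, 0.669, -0.666, 0.232]
force: [0.1, 1.0, -2.1]
finger_gap: 0.519
[ 0.56930215 -0.15563924  0.13738816] [ 0.1  1.  -2.1] 44.31688840123165
```

View pics/si9z.png

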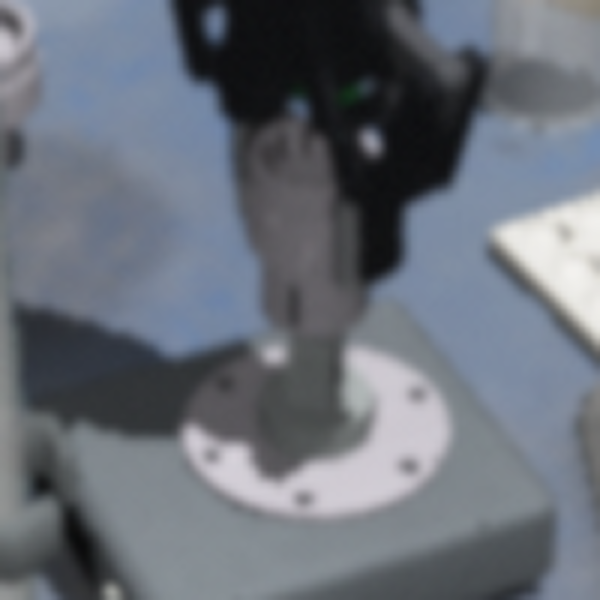

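View pics/sc9.png

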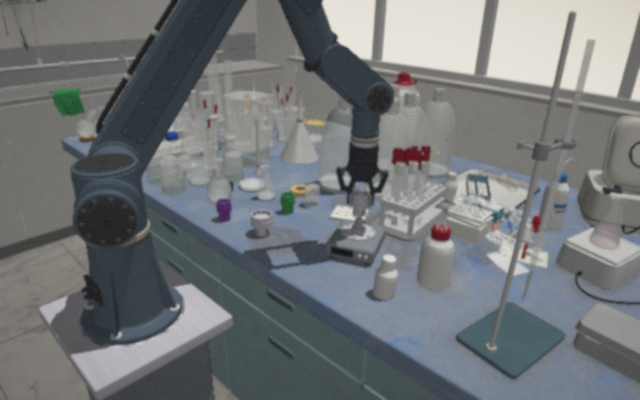

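View pics/wr9.png

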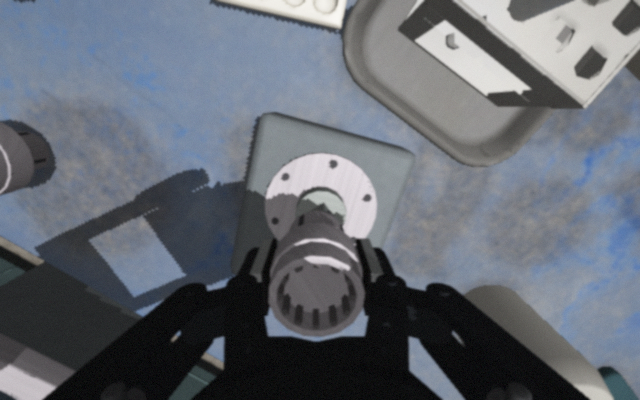

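```bash
python3 -m handwheel '[0.1,0.5,0.1,0,0,0,4,0.1,0.8,0.1,0,0,0,4,0.1,1.0,0.1,0,0,0,4,0.1,1.2,0.1,0,0,0,4,0.1,1.2,0.1,0,0,0,4]'; python3 - <<'E'
from h import *
st=manip.sense(); print(st["tcp_pos"],st["force"].round(1),st["ft_torque"].round(2))
E
```

```text
t: 7.62
tcp_pos: [0.5704, -0.1593, 0.1268]
tool_rot: [-0.233, 0.668, -0.668, 0.232]
force: [0.4, -0.8, -1.2]
finger_gap: 0.516
[ 0.57037734 -0.15929195  0.12684212] [ 0.4 -0.8 -1.2] [ 0.05 -0.05  0.01]
```

```bash
python3 -m handwheel '[0,0.15,0,0,0,0,4,0,0.3,0,0,0,0,4,0,0.4,0,0,0,0,4,0,0.5,0,0,0,0,4,0,0.5,0,0,0,0,4]'; python3 - <<'E'
from h import *
st=manip.sense(); print(st["tcp_pos"],st["force"].round(1),st["ft_torque"].round(2))
E
```

```text
t: 8.03
tcp_pos: [0.5711, -0.159, 0.1227]
tool_rot: [0.232, -0.668, 0.668, -0.233]
force: [0.3, 2.2, 1.1]
finger_gap: 0.518
[ 0.5711311  -0.15902926  0.12267027] [0.3 2.2 1.1] [ 0.41 -0.16  0.  ]
```

```bash
python3 -m handwheel '[0,0.15,0,0,0,0,4,0,0.3,0,0,0,0,4,0,0.3,0,0,0,0,4]'; python3 - <<'E'
from h import *
st=manip.sense(); print(st["tcp_pos"],st["force"].round(1),st["ft_torque"].round(2))
E
```

```text
t: 8.28
tcp_pos: [0.5709, -0.1587, 0.119]
tool_rot: [-0.232, 0.668, -0.668, 0.233]
force: [2.4, 2.9, -0.3]
finger_gap: 0.519
[ 0.57089657 -0.15873396  0.11900147] [ 2.4  2.9 -0.3] [ 0.69 -0.34  0.  ]
```

```bash
python3 -m handwheel '[-0.1,0.1,0,0,0,0,4,-0.1,0.25,0,0,0,0,4,-0.1,0.35,0,0,0,0,4,-0.1,0.35,0,0,0,0,4]'; python3 - <<'E'
from h import *
st=manip.sense(); print(st["tcp_pos"],st["force"].round(1),st["ft_torque"].round(2))
E
```

```text
t: 8.62
tcp_pos: [0.5712, -0.1585, 0.1153]
tool_rot: [-0.233, 0.668, -0.668, 0.232]
force: [0.5, 2.7, -1.7]
finger_gap: 0.518
[ 0.57118212 -0.1585337   0.11532068] [ 0.5  2.7 -1.7] [ 0.59 -0.16 -0.01]
```

```bash
python3 -m handwheel '[-0.05,0.1,-0.08,0,0,0,4,-0.05,0.3,-0.08,0,0,0,4,-0.05,0.4,-0.08,0,0,0,4,-0.05,0.4,-0.08,0,0,0,4]'; python3 - <<'E'
from h import *
st=manip.sense(); print(st["tcp_pos"],st["force"].round(1),st["ft_torque"].round(2))
E
```

```text
t: 8.95
tcp_pos: [0.5714, -0.1582, 0.1123]
tool_rot: [0.232, -0.668, 0.668, -0.232]
force: [-0.6, 2.1, 3.6]
finger_gap: 0.516
[ 0.5714222  -0.15821525  0.11230643] [-0.6  2.1  3.6] [0.26 0.19 0.02]
```

Contact with the balls is starting (Fz 3.6 N). I'll keep pressing.

```bash
python3 -m handwheel '[0,0.15,0,0,0,0,4,0,0.3,0,0,0,0,4,0,0.45,0,0,0,0,4,0,0.6,0,0,0,0,4,0,0.6,0,0,0,0,4]'; python3 - <<'E'
from h import *
st=manip.sense(); print(st["tcp_pos"],st["force"].round(1),st["ft_torque"].round(2),st["finger_gap"]*85.4)
E
```

```text
t: 9.37
tcp_pos: [0.5712, -0.1581, 0.1047]
tool_rot: [0.233, -0.668, 0.668, -0.232]
force: [2.5, 0.0, -8.5]
finger_gap: 0.516
[ 0.57120959 -0.15806746  0.10468601] [ 2.5  0.  -8.5] [-0.03 -0.31 -0.01] 44.04497271518222
```

```bash
python3 -m handwheel '[0,0.1,0,0,0,0,4,0,0.25,0,0,0,0,4,0,0.35,0,0,0,0,4,0,0.35,0,0,0,0,4]'; python3 - <<'E'
from h import *
st=manip.sense(); print(st["tcp_pos"],st["force"].round(1),st["ft_torque"].round(2),st["finger_gap"]*85.4)
E
```

```text
t: 9.7
tcp_pos: [0.5714, -0.1579, 0.1024]
tool_rot: [0.232, -0.668, 0.668, -0.232]
force: [-0.1, -0.2, -1.4]
finger_gap: 0.515
[ 0.57135345 -0.15788601  0.10236186] [-0.1 -0.2 -1.4] [ 0.03 -0.01  0.03] 44.01527362219561
```

```bash
python3 -m handwheel '[0,0.15,0,0,0,0,4,0,0.3,0,0,0,0,4,0,0.3,0,0,0,0,4]'; python3 - <<'E'
from h import *
st=manip.sense(); print(st["tcp_pos"],st["force"].round(1),st["ft_torque"].round(2),st["finger_gap"]*85.4)
s=manip.snapshot("side");save(s,"si10.png");u,v=proj(s,[.569,-.158,.1])[0].astype(int); a=cv2.resize(s["frame"][v-50:v+50,u-50:u+50],None,fx=6,fy=6,interpolation=2);cv2.imwrite("pics/si10z.png",a[:,:,::-1])
E
```

```text
t: 9.95
tcp_pos: [0.5714, -0.1579, 0.1022]
tool_rot: [0.232, -0.667, 0.668, -0.233]
force: [-6.7, 1.5, 15.7]
finger_gap: 0.518
[ 0.57139651 -0.15787208  0.10219862] [-6.7  1.5 15.7] [ 0.18  0.81 -0.  ] 44.21844335045278
```

View pics/si10z.png

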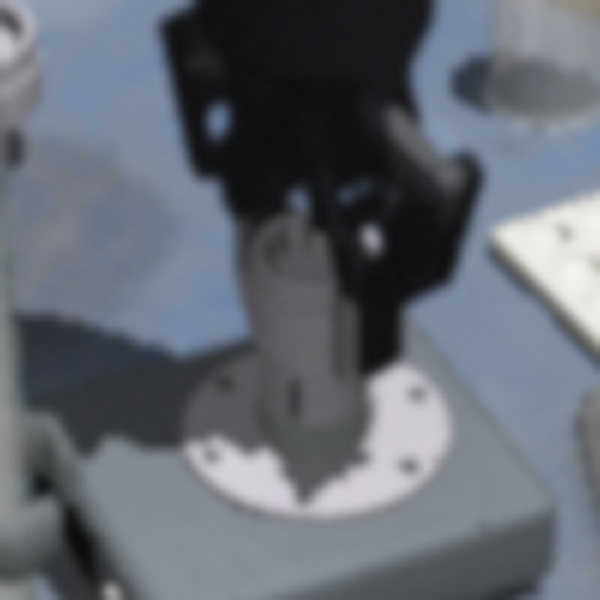

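```bash
python3 -m handwheel '[0,0.1,0,0,0,0,4,0,-0.1,0,0,0,0,4,0,-0.25,0,0,0,0,4,0,-0.25,0,0,0,0,6,0,-0.25,0,0,0,0,8.5,0,-0.25,0,0,0,0,8.5,0,-0.25,0,0,0,0,8.5,0,-0.25,0,0,0,0,8.5,0,-0.25,0,0,0,0,8.5]'; python3 - <<'E'
from h import *
st=manip.sense(); print(st["tcp_pos"],st["force"].round(1),st["ft_torque"].round(2),st["finger_gap"]*85.4)
E
```

```text
t: 10.75
tcp_pos: [0.5714, -0.1578, 0.1016]
tool_rot: [-0.232, 0.668, -0.668, 0.232]
force: [-0.4, 0.0, -0.3]
finger_gap: 0.996
[ 0.57139832 -0.15777657  0.10156293] [-0.4  0.  -0.3] [ 0.02 -0.03  0.05] 85.0263367213928
```

```bash
python3 -m handwheel '[0,-1.5,0,0,0,0,8.5,0,-4,0,0,0,0,8.5,0,-7,0,0,0,0,8.5,0,-10,0,0,0,0,8.5,0.5,-13,-1,0,0,0,8.5,3,-13,-3,0,0,0,8.5,6,-13,-5,0,0,0,8.5,6,-13,-5,0,0,0,8.5,6,-13,-5,0,0,0,8.5]'; python3 - <<'E'
from h import *
import pickle
st=manip.sense(); print(st["tcp_pos"],st["force"].round(1),st["finger_gap"]*85.4)
for n in ["side","wrist"]:
  s=manip.snapshot(n);save(s,n+"11.png");pickle.dump(s,open(n+"11.pkl","wb"));u,v=proj(s,[.57,-.158,.1])[0].astype(int); print(n,u,v);a=cv2.resize(s["frame"][max(v-50,0):v+50,max(u-50,0):u+50],None,fx=6,fy=6,interpolation=2);cv2.imwrite("pics/"+n+"11z.png",a[:,:,::-1])
E
```

```text
t: 11.5
tcp_pos: [0.4913, -0.1553, 0.2319]
tool_rot: [-0.232, 0.668, -0.668, 0.232]
force: [-0.1, -0.8, 0.4]
finger_gap: 0.996
[ 0.49131301 -0.15526684  0.23187421] [-0.1 -0.8  0.4] 85.06238080103884
side 333 234
wrist 371 128
```

View pics/side11z.png

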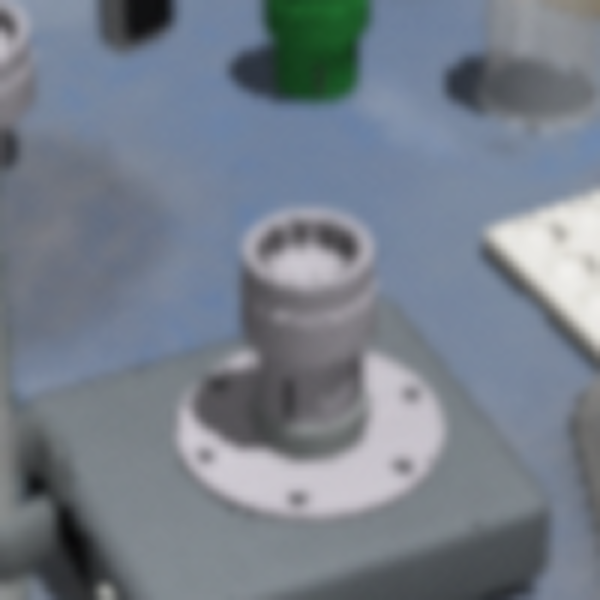

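View pics/wrist11.png

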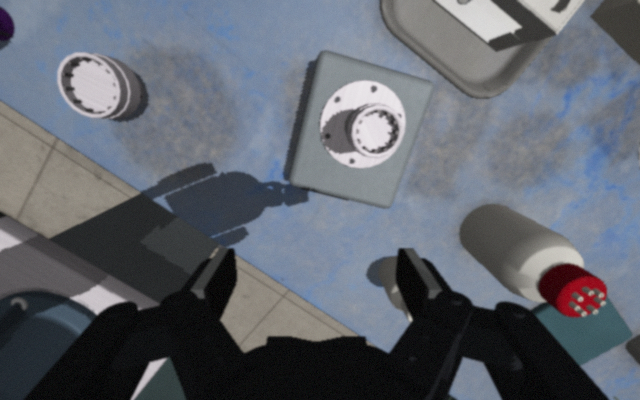

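View pics/side11.png

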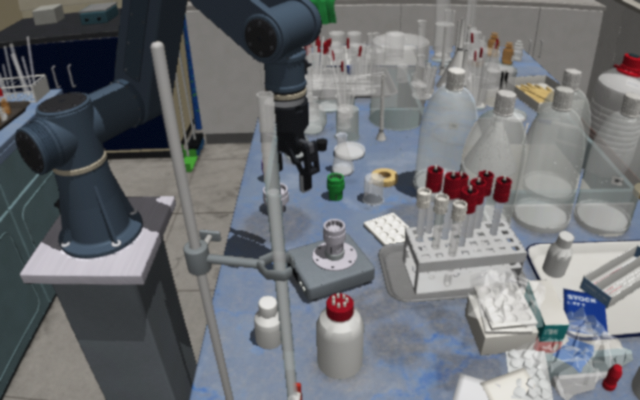

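```bash
python3 - <<'E'
from h import *
import pickle
s=pickle.load(open("side11.pkl","rb"));w=pickle.load(open("wrist11.pkl","rb"))
a=cv2.resize(w["frame"][88:178,331:421],None,fx=6.6,fy=6.6,interpolation=2);cv2.imwrite("pics/w11q.png",a[:,:,::-1])
us,vs=283+310/6-.4,184+252/6-.4
print(us,vs, tri([(s,us,vs),(w,378,130.5)]))
print(proj(s,[[.571,-.158,z] for z in (.126,.14)]),proj(w,[[.571,-.158,z] for z in (.126,.14)]))
E
```

```text
334.2666666666667 225.6 (array([ 0.57137527, -0.15883174,  0.12334508]), [array([-0.3,  0. ]), array([ 0.5, -0.6])])
[[333.75915167 224.29830344]
 [333.69984757 218.53472494]] [[378.10585978 129.89147368]
 [382.00794099 131.35992893]]
```

View pics/w11q.png

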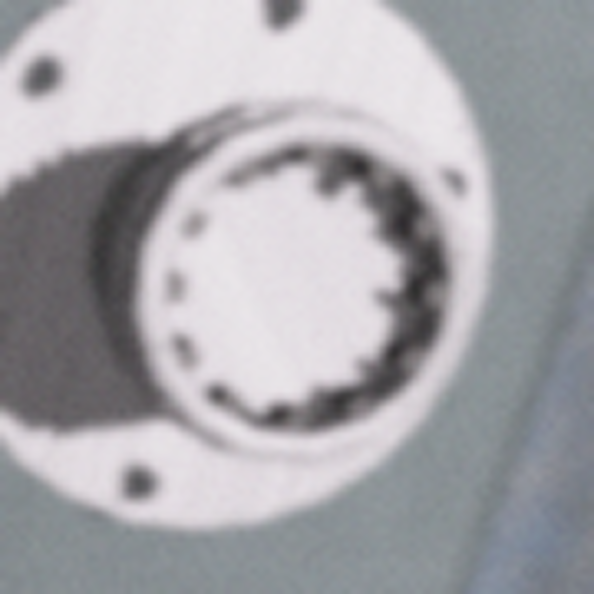

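```bash
python3 -m handwheel '[0,0,0,0,0,0,8.5,0,0,0,0,0,0,8.5]'; python3 -c "
from station import manip
print(manip.sense()['qd'].round(3)); print(manip.sign_off())"
```

```text
t: 11.77
tcp_pos: [0.4945, -0.1562, 0.2317]
tool_rot: [0.232, -0.668, 0.668, -0.233]
force: [0.3, 0.6, 0.3]
finger_gap: 0.999
[ 0.001  0.003  0.008 -0.001  0.004 -0.001]
the job is handed in; nothing more can be done
None
```

The narrower chuck is on the square drive, pressed past the spring balls and fully down on the shoulder. I let go of it there and handed the job in at about 12 s of the 54 s allowed. No verdict was reported.

**What I did:** I gripped the chuck by its collar and turned it about 21° to match the drive, using the hub marks and two views of the drive. It slid over without needing a search. The balls resisted slightly and then pulled the chuck in (about −8.5 N). After that it stopped hard at 15.7 N, with the tool 38.2 mm above the shoulder, the same height at which I had gripped it above the worktop.

**Last checks:**
- **Position:** two views put the rim centre at (0.571, −0.159, 0.123). The expected rim height is 0.126, and the 3 mm difference is about the error of this measurement. A chuck resting on the balls would have shown about 0.140.
- **Release:** the final pictures show the chuck upright, with the open gripper clear of it.
- **Other objects:** the wider chuck, the beaker and the white bottle look undisturbed, judged by eye only. I saw no sign of contact with the flask, but I did not check it separately.

**Disagreements:** the two views of the drive's angle differed by about 5° (−23° and −18°), and I used a value in between. The click came only from the force readings, since the detent joint could not be read.

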